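# Wedge up a laminated blank

## Task

Dry-fit the laminated blank in the wedge clamping board: push the swung-out pale maple strip back against the dark walnut strip to make room, then lay the red-ended wedge flat on the board and slide it, thin end first, into the wide end of the tapering gap between the maple and the slanted cleat, until it jams and presses both strips flush against each other and against the fence. Finish still holding the wedge pushed home with a steady, firm push (10 to 20 N is plenty), not letting go of it and not touching the strips, and leave everything else on the bench where it is.

Things in the scene. Friction and masses are not known exactly. Their poses are not given: they have to be found in the camera images.
- jig: Clamping board fixed to the bench, place and yaw vary. Plywood base 200 (x) x 330 (y) x 18 mm; origin at the centre of its underside, z up; at yaw 0 its x points away from the robot, y to the robot's left. Fence, end stop and cleat stand 25 mm above the base (tops at 43 mm). With both strips flush on the fence, the maple's -x face is at x = -25 mm and the gap to the cleat is 28 to 8 mm.
- fence_mid (a point): Middle of the straight fence's inner face, at the base's top: jig x = +65, y = 0, z = 18 mm. The fence is 30 mm thick and 300 mm long along the jig's y; jig axes.
- stop_mid (a point): Middle of the end stop's inner face, at the base's top: jig x = +27, y = +122, z = 18 mm. The stop is 76 mm long along x (-11 to +65), clear of the wedge; the strips' +y ends lie a few mm from it.
- cleat_wide (a point): Wide end of the gap (its open mouth, facing -y): corner of the slanted cleat's inner face at the base's top, jig x = -53, y = -35, z = 18 mm. The cleat is 30 mm thick towards -x. Gap here 28 mm once the strips are flush. Jig axes.
- cleat_narrow (a point): Narrow end of the gap: other end of the cleat's inner face, jig x = -33, y = +105, z = 18 mm; gap 8 mm once the strips are flush. Between the two ends the face is straight (taper 24 in 170, about 8 degrees, as the wedge).
- maple_center (a point): Centre of the pale maple strip, loose on the base, 45 (x) x 215 (y) x 25 mm, 0.17 kg. Starts with its -y end swung out to -x, leaving the gap's mouth too narrow for the wedge. Its -y end sticks out about 60 mm past the cleat's wide end: its -x face can be pushed there by closed fingers standing near jig y = -68 mm. Flush position in the jig frame: x = -2.5 mm, yaw 0.
- walnut_center (a point): Centre of the dark walnut strip, loose on the base, 45 (x) x 215 (y) x 25 mm, 0.155 kg, lying within 2 mm of the fence. Flush position in the jig frame: x = +42.5 mm, yaw 0.
- wedge_butt (a point): Middle of the wedge's grip (thick end, last 20 mm red), 15 mm above its underside. Loose hardwood wedge, 230 mm long, 30 high, 0.13 kg, flat on the bench right of the jig; +y points to its thin end. The grip is parallel, 38 mm wide (x), 60 long (30 mm either way in y). Jammed tight it is at about x = -44, y = -135 mm in the jig frame, yaw 0, up to 10 mm further in y.
- wedge_tip (a point): Middle of the wedge's thin end face (14 mm wide, 30 high), half-way up; 12 mm in x and 200 mm in y from wedge_butt, same axes. The wedge tapers over its last 170 mm from 38 to 14: its +x face is straight (goes against the maple), its -x face slopes (goes against the cleat). Jammed tight: about x = -32, y = +65 mm in the jig frame.
- gouge: Bystander, not to be moved: lathe gouge lying on the bench, pale handle, 400 mm long, 28 mm high; origin at the centre of its underside.
- skew: Bystander, not to be moved: skew chisel lying on the bench at the far side, 360 mm long; origin at the centre of its underside.
- mallet: Bystander, not to be moved: turned dark wooden mallet standing on its head, 84 mm across, 245 mm high; origin at the centre of its underside.
- glue: Bystander, not to be moved: white glue bottle with an orange cap, 60 mm across, 170 mm high; origin at the centre of its underside.
- disc: Bystander, not to be moved: flat round bowl blank, 170 mm across, 45 mm high; origin at the centre of its underside.
- bowl: Bystander, not to be moved: small turned wooden bowl, 130 mm across, 55 mm high; origin at the centre of its underside.
- wax: Bystander, not to be moved: small round brass wax tin with a pale lid, 68 mm across, 32 mm high; origin at the centre of its underside.

How it is judged:
On the way, in this order (a step that is already met when the one before it is completed fails the run):
1. the maple strip is pushed back to within a few mm of the walnut while the wedge is still outside the gap (x of maple_center in the frame of walnut_center above -0.0515 m and angle between the y axis of maple_center and the y axis of walnut_center, either way round below 0.06 rad and (y of wedge_tip in the frame of jig below -0.04 m or z of wedge_tip in the frame of jig above 0.06 m)), for 0.1 s.
2. the wedge's thin end has entered the gap, flat on the board (y of wedge_tip in the frame of jig between -0.02 and 0.1 m and x of wedge_tip in the frame of jig between -0.05 and -0.02 m and z of wedge_tip in the frame of jig below 0.043 m), for 0.1 s.
At the end, for the whole second after the job is handed in: Strips flush to each other and the fence (under 1.7 mm open, 0.02 rad), all pieces flat; wedge in the gap, thin end 45 mm or more past the jig's centre; strips pressed together by the wedge with over 4 N; fingers still bearing on the wedge (over 2 N) and not on the strips (x of maple_center in the frame of walnut_center between -0.0467 and -0.043 m and angle between the y axis of maple_center and the y axis of walnut_center, either way round below 0.02 rad and x of walnut_center in the frame of jig between 0.0408 and 0.0445 m and angle between the y axis of walnut_center and the y axis of jig, either way round below 0.02 rad and y of wedge_tip in the frame of jig between 0.045 and 0.11 m and x of wedge_tip in the frame of jig between -0.042 and -0.022 m and z of wedge_tip in the frame of jig below 0.038 m and angle between each of maple_center, walnut_center, wedge_tip's own z axis and vertical below 0.06 rad and contact force between maple and walnut above 4 N and contact force between wedge and maple above 4 N and contact force between the fingers and wedge above 2 N and contact force between each of the arm, the fingers and maple below 0.5 N and contact force between each of the arm, the fingers and walnut below 0.5 N); the arm keeps its last pose, push and grip.
It fails at once if a bystander (tool, bottle, bowl, blank or tin) is moved by more than 30 mm (distance of any of gouge, skew, mallet, glue, disc, bowl, wax from where it was at the start of the episode above 0.03 m).
It fails at once if a strip is tipped up or lifted out of the board (angle between any of maple_center, walnut_center's own z axis and vertical above 0.4 rad or height (world z) of any of maple_center, walnut_center above 0.06 m).
It also fails if it takes over 64 s, if anything falls off the work surface, if the arm or the gripper's body presses on something with over 40 N, if the wrist force passes 120 N, or if a joint passes its speed limit or range.

## Robot

A 6-joint arm with a two-finger parallel gripper is mounted at the origin on the work surface. World frame = base frame: x ahead of the robot, y to its left, z up, the work surface at z = 0. Lengths are in m, angles in rad, forces in N, time in s.
With the tool pointing down it reaches from about 0.25 to 0.775 m from the base axis. Payload 4 kg.
Tool frame: the origin (TCP) lies at the centre of the arm's flange, where the gripper is bolted on; the fingertips stand 199 mm ahead of it and the grasp point (between the pads) lies 180 mm ahead of it (robot.tcp_to_tips is the distance from the TCP to the fingertips, in m); z points along the fingers, y is the line along which they close (so a half turn about z gives the same grasp; the last joint's range is limited). The gripper opens to 94 mm and grips with 3 to 60 N. Pads are 16 mm wide; open, the fingers measure 119 mm over their backs; the gripper's body (75 mm by 177 mm) begins 78 mm behind the grasp point.
Start: joints at [-1.393, 0.087, 1.371, -0, 1.684, -0.103], TCP at [0.152, -0.528, 0.405] pointing down, gripper open.
Joint ranges: [-3.1, 3.1], [-0.76, 2.03], [0.27, 2.55], [-1.08, 4.22], [0.17, 2.65], [-2.57, 2.57]. Speed limits (rad/s): [2.79, 2.79, 3.14, 3.14, 3.14, 3.14].

## Interface

Orientations are given as [roll, pitch, yaw] about the fixed x, y, z axes, in that order (R = Rz(yaw) Ry(pitch) Rx(roll)).
In Python, from bench import telemetry, snapshot, ticket, robot gives the robot as it stands.
- The arm moves only by the tool apply_moves, never from a script. Its argument "moves" is a list that holds one entry, the list of rows, each a list of 5 numbers: the shift along the tool's x, y, z in units of 50 mm (1.0 is 50 mm), then the turn about the tool's z in units of 10 degrees (1.0 is 10 degrees), then the closure, from 0 (fully open) to 1 (shut). A call has 1 to 10 rows; each row is the pose to reach, as a shift and turn from the pose commanded when the call began, along the tool's axes at that moment; what a row does not reach only later rows make up. A row lasts 1/8 s, in which the tool goes at most 62.5 mm and 10.7 degrees, less where a joint would pass 70% of its speed; a pose out of reach is approached as far as the arm can. A call with a gripper value outside its range is refused whole. The fingers move at their own pace and stop on an object; the grip force is fixed at half the most. Time passes only in rows, so rows that repeat a pose let the fingers close. It gives the time, the measured TCP pose, the force, the opening and the grip force at its end, in the units of the state.
- telemetry.get_obs(): the state, without advancing time (a new reading comes with each control period).
- snapshot(name): name is "scene" or "top" or "wrist"; returns a dict with "image" (400x640x3 uint8, red, green, blue), "fovy" (degrees; the focal length in pixels is half the picture's height over the tangent of half this angle, whatever the lens; pixels are square), "cx", "cy" (the principal point, pixels), "R" (3x3) and "t" (3): a world point X has camera coordinates R X + t. Camera axes: x right, y down, z forward; pixel columns grow to the right and rows downward; lengths in m; the calibration is good to about 2 mm. A picture is of the moment at which its call begins. There is no depth.
- ticket.close_job(): hands the job in; it is judged then, once.
The state is a dict: "time": time; "joint_positions": joint angles; "qvel": joint speeds; "joint_torque": joint torques, N m; "tool_pos": TCP position; "ee_rot": TCP orientation; "wrist_force": force on the tool from outside, world axes, zero at the start; "wrist_torque": the same for the moment, N m; "width": finger opening in m; "finger_force": force on a finger pad.
Only numpy, scipy, OpenCV 4.12 (cv2) and the standard library are available. Lean on these libraries where they do the work, as an engineer would, in place of code of your own. Each camera call takes 0.05 s, during which the arm holds its last target. There are 200 camera calls.

## Working session

There is one attempt and no reset: what is moved stays moved. The work goes in short steps, Python scripts to look and compute and a tool call to move; the robot and the scene stay as the last step left them, time stands still between calls to the robot, and variables do not carry over. Pictures are saved under pics/ and viewed, at most 10 in all, crops included, and the job is handed in when it is done.

Besides the shell and the picture viewer there is one more tool, called after "Call:" as name(argument=value, ...), one argument or row to a line, values as JSON. apply_moves: Moves the arm, as the interface text tells. Its arguments: {"type":"object","properties":{"moves":{"type":"array","items":{"type":"array","items":{"type":"array","items":{"type":"number"}}}}},"required":["moves"]}

```bash
mkdir -p pics; cat > h.py <<'E'
import numpy as np, cv2, json
from bench import telemetry, snapshot, ticket, robot
def snap(n, f=None):
    s=snapshot(n); im=s["image"]
    if f: cv2.imwrite("pics/"+f, im[:,:,::-1])
    return s
def foc(s): return s["image"].shape[0]/2/np.tan(np.radians(s["fovy"])/2)
def ray(s,u,v):
    f=foc(s); R=np.array(s["R"]);t=np.array(s["t"])
    d=R.T@np.array([(u-s["cx"])/f,(v-s["cy"])/f,1]); return -R.T@t,d
def plane(s,u,v,z):
    c,d=ray(s,u,v); return c+d*(z-c[2])/d[2]
def proj(s,X):
    p=np.array(s["R"])@np.array(X)+np.array(s["t"]); f=foc(s)
    return s["cx"]+f*p[0]/p[2], s["cy"]+f*p[1]/p[2]
E
python3 - <<'E'
from h import *
a=snap("top","top.png"); b=snap("scene","scene.png")
for s in(a,b): print(-np.array(s["R"]).T@s["t"], foc(s),s["cx"],s["cy"])
o=telemetry.get_obs(); print(o)
E
```

```text
[ 0.34278042 -0.04599228  1.46440395] 375.9400292165926 322.12466952555883 204.59403047799893
[0.99117263 0.58653055 1.25726563] 389.5254923241319 322.2087018254498 194.86009267793867
{'time': 0.1, 'joint_positions': array([-1.39309251e+00,  8.79063412e-02,  1.37207897e+00, -1.28409334e-05,
        1.68359583e+00, -1.03076386e-01]), 'qvel': array([ 9.69061623e-05, -6.71257578e-04, -2.21689386e-03, -1.39267381e-03,
        1.04044602e-03, -9.77185020e-04]), 'joint_torque': array([ 2.33515282e-03, -3.41253591e+01, -3.03300261e+01,  7.19694025e-02,
        3.04609258e-02, -9.45271449e-05]), 'tool_pos': array([ 0.15239793, -0.52836973,  0.40361928]), 'ee_rot': array([-3.13961340e+00, -1.91909113e-04,  2.80778577e-01]), 'wrist_force': array([-0.40465447,  0.18010595,  0.57012869]), 'wrist_torque': array([ 0.02502665,  0.03366014, -0.00817497]), 'finger_force': 0.0, 'width': 0.09388042965989435}
```

View pics/top.png

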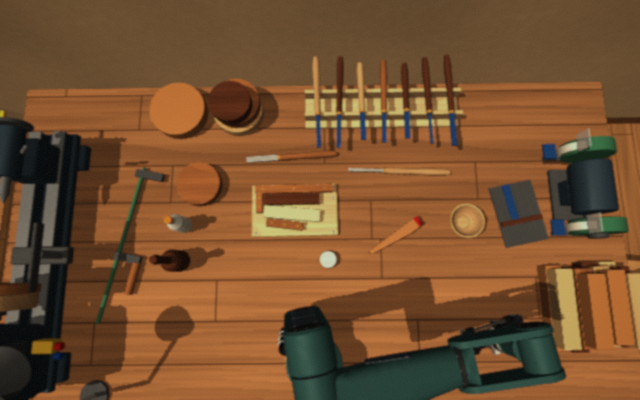

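View pics/scene.png

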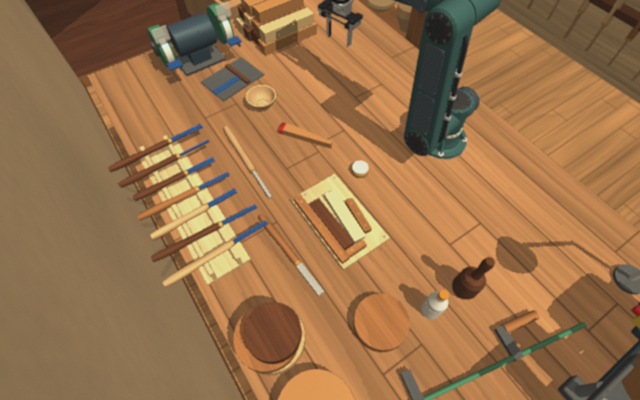

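The top view shows the jig at about (251–339, 184–237) with the maple swung out. The wedge runs from its red end at (420,221) to its tip at (372,251), the wax tin is at (328,259) and the gouge at (400,171). I'll enlarge the jig and wedge area next.

```bash
python3 - <<'E'
from h import *
s=snap("top"); im=s["image"][165:275,240:430,::-1]
cv2.imwrite("pics/crop.png",cv2.resize(im,None,fx=4.2,fy=4.2,interpolation=cv2.INTER_CUBIC))
for n,u,v,z in [("jTL",251,184,.018),("jTR",338,184,.018),("jBL",252,237,.018),("jBR",339,235,.018),("butt",420,221,.03),("tip",372,251,.03),("wax",328,259,.03),("gouge R",450,172,.02),("gougeL",348,170,.01),("bowl",467,220,.03)]:
    print(n,plane(s,u,v,z).round(3))
E
```

```text
jTL [0.674 0.243 0.018]
jTR [ 0.67  -0.1    0.018]
jBL [0.465 0.234 0.018]
jBR [ 0.469 -0.101  0.018]
butt [ 0.519 -0.412  0.03 ]
tip [ 0.406 -0.224  0.03 ]
wax [ 0.378 -0.057  0.03 ]
gouge R [ 0.713 -0.543  0.02 ]
gougeL [ 0.728 -0.141  0.01 ]
bowl [ 0.521 -0.592  0.03 ]
```

View pics/crop.png

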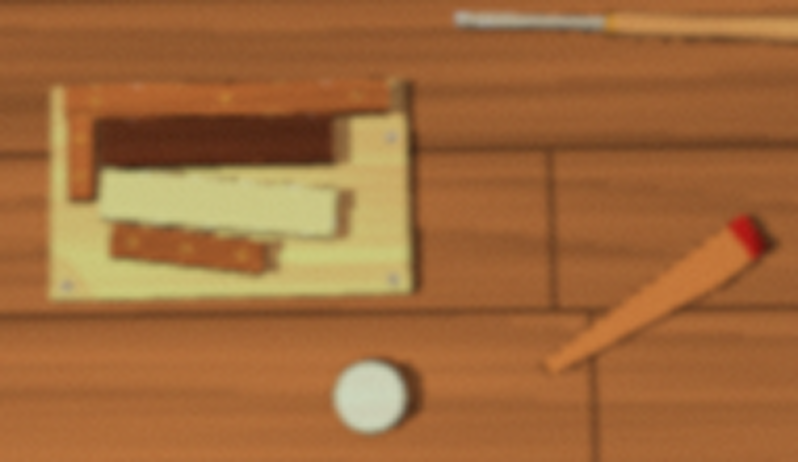

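The crop confirms the layout: jig yaw near 0, maple's -y end at crop (337,237), and the wedge yawed about 0.54 rad. Next is the wrist camera's offset and the first move.

```bash
cat >> h.py <<'E'
from scipy.spatial.transform import Rotation as Ro
def units(p,yaw_deg=None):
    o=telemetry.get_obs(); R=Ro.from_euler('xyz',o["ee_rot"]).as_matrix()
    d=R.T@(np.array(p)-o["tool_pos"])/.05
    t=0 if yaw_deg is None else -((yaw_deg-np.degrees(np.arctan2(R[1,0],R[0,0]))+180)%360-180)/10
    print("pos",o["tool_pos"].round(4),"rpy",np.degrees(o["ee_rot"]).round(2),"units",d.round(3),"turn",round(t,3),"t",round(o["time"],2))
E
python3 - <<'E'
from h import *
s=snap("wrist"); R=np.array(s["R"]); C=-R.T@s["t"]; o=telemetry.get_obs()
Rt=Ro.from_euler('xyz',o["ee_rot"]).as_matrix()
print("cam in tool",Rt.T@(C-o["tool_pos"]),"axes in tool (cols=cam x,y,z)",(Rt.T@R.T).round(3),s["fovy"])
t=snap("top")
print(plane(t,240+337/4.2,165+237/4.2,.043),plane(t,240+340/4.2,165+190/4.2,.043))
units([.50,-.03,.40],90)
E
```

```text
cam in tool [7.17826883e-02 9.61056902e-05 1.93321617e-02] axes in tool (cols=cam x,y,z) [[-0.001 -0.969 -0.248]
 [ 1.    -0.001  0.   ]
 [-0.    -0.248  0.969]] 64.77727862714016
[ 0.51925126 -0.02935943  0.043     ] [ 0.56231546 -0.03245727  0.043     ]
pos [ 0.1524 -0.5284  0.4041] rpy [-1.7994e+02 -1.0000e-02  1.6090e+01] units [ 9.442 -7.652  0.091] turn -7.391 t 0.25
```

Call:
apply_moves(
  moves=[
    [[9.44, -7.65, 0, -7.4, 0], [9.44, -7.65, 0, -7.4, 0], [9.44, -7.65, 0, -7.4, 0], [9.44, -7.65, 0, -7.4, 0], [9.44, -7.65, 0, -7.4, 1], [9.44, -7.65, 0, -7.4, 1], [9.44, -7.65, 0, -7.4, 1], [9.44, -7.65, 0, -7.4, 1], [9.44, -7.65, 0, -7.4, 1], [9.44, -7.65, 0, -7.4, 1]],
  ],
)

```text
time: 1.5
tool_pos: [0.5008, -0.0277, 0.4046]
ee_rot: [3.141, -0.0, 1.574]
wrist_force: [0.0, -0.3, -0.4]
width: 0.0373
finger_force: 0.0
```

Call:
apply_moves(
  moves=[
    [[0, 0, 0, 0, 1], [0, 0, 0, 0, 1], [0, 0, 0, 0, 1], [0, 0, 0, 0, 1]],
  ],
)

```text
time: 2.0
tool_pos: [0.4995, -0.0312, 0.4049]
ee_rot: [3.141, 0.0, 1.57]
wrist_force: [0.4, 0.4, -0.5]
width: 0.0008
finger_force: 0.0
```

```bash
python3 - <<'E'
from h import *
s=snap("wrist","w1.png"); units([.50,-.03,.40],90); print(telemetry.get_obs()["width"])
E
```

```text
pos [ 0.4995 -0.0311  0.4049] rpy [1.7998e+02 1.0000e-02 8.9980e+01] units [0.021 0.009 0.097] turn -0.002 t 2.05
0.00039600534985421754
```

View pics/w1.png

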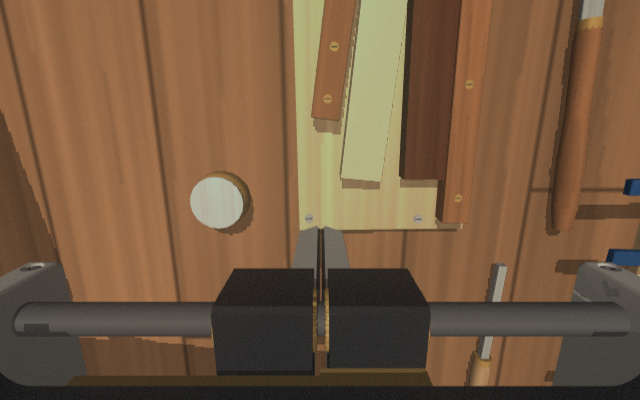

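The wrist view (up = +y, right = +x) shows:
- base -y edge from (300,229) to (462,229)
- fence inner -y corner at (440,221)
- cleat mouth corner at (341,119)
- maple end corners at (342,179) and (379,182)
- walnut end corners at (401,178) and (437,180)

```bash
python3 - <<'E'
from h import *
s=snap("wrist"); t=snap("top")
P={"baseBL":(300,229,.018),"baseBR":(462,229,.018),"fence":(440,221,.043),"cleat":(341,119,.043),"maple-":(342,179,.043),"maple+":(379,182,.043),"maple-up":(359,0,.043),"maple+up":(406.5,30,.043),"wal-":(401,178,.043),"wal-up":(409,0,.043),"fence up":(463,0,.043),"baseL up":(293.5,0,.018),"wax":(219,202,.032)}
Q={k:plane(s,*v) for k,v in P.items()}
for k in Q: print(k,Q[k].round(4))
# height check with two views (maple -x corner, cleat corner)
def tri(a,b):
    A=[];B=[]
    for s_,u,v in(a,b):
        c,d=ray(s_,u,v);d/=np.linalg.norm(d);M=np.eye(3)-np.outer(d,d);A.append(M);B.append(M@c)
    return np.linalg.lstsq(np.vstack(A),np.hstack(B),rcond=None)[0]
print("tri maple-",tri((s,342,179),(t,240+337/4.2,165+237/4.2)).round(3))
J={"baseBL":(-.1,-.165),"baseBR":(.1,-.165),"fence":(.065,-.15),"cleat":(-.053,-.035)}
a=np.array([J[k] for k in J]);b=np.array([Q[k][:2] for k in J])
am,bm=a.mean(0),b.mean(0);H=(a-am).T@(b-bm);yaw=np.arctan2(H[0,1]-H[1,0],H[0,0]+H[1,1])
R=np.array([[np.cos(yaw),-np.sin(yaw)],[np.sin(yaw),np.cos(yaw)]]);o=bm-R@am
print("jig",o,yaw,"res mm",((a@R.T+o-b)*1e3).round(1).tolist())
for n,p in {"push":(-.025-.0125,-.068),"pre":(-.075-.0125,-.068),"butt":(-.044,-.135)}.items(): print(n,(R@p+o).round(4))
for k in("maple-","maple+","maple-up","wal-","wal-up","wax"): print(k,"jig",(R.T@(Q[k][:2]-o)).round(4))
E
```

```text
baseBL [ 0.4744 -0.0921  0.018 ]
baseBR [ 0.6745 -0.0925  0.018 ]
fence [ 0.6364 -0.0737  0.043 ]
cleat [0.5215 0.0396 0.043 ]
maple- [ 0.5235 -0.0247  0.043 ]
maple+ [ 0.5645 -0.0281  0.043 ]
maple-up [0.5372 0.1509 0.043 ]
maple+up [0.5848 0.1246 0.043 ]
wal- [ 0.5886 -0.0237  0.043 ]
wal-up [0.5855 0.1508 0.043 ]
fence up [0.6376 0.1508 0.043 ]
baseL up [0.4721 0.159  0.018 ]
wax [ 0.3819 -0.0537  0.032 ]
tri maple- [ 0.524 -0.029  0.016]
jig [0.57363011 0.07407435] 0.000417848143896388 res mm [[-0.7, 1.1], [-0.8, 1.6], [2.3, -2.2], [-0.8, -0.5]]
push [0.5362 0.0061]
pre [0.4862 0.006 ]
butt [ 0.5297 -0.0609]
maple- jig [-0.0502 -0.0987]
maple+ jig [-0.0091 -0.1022]
maple-up jig [-0.0364  0.0768]
wal- jig [ 0.015  -0.0978]
wal-up jig [0.0119 0.0768]
wax jig [-0.1918 -0.1277]
```

Call:
apply_moves(
  moves=[
    [[0.74, -0.5, 1.0, 0, 1], [0.74, -0.5, 2.2, 0, 1], [0.74, -0.5, 3.2, 0, 1], [0.74, -0.5, 3.6, 0, 1], [0.74, -0.5, 3.6, 0, 1], [0.74, -0.5, 3.6, 0, 1], [0.74, -0.2, 3.6, 0, 1], [0.74, 0.0, 3.6, 0, 1], [0.74, 0.2, 3.6, 0, 1], [0.74, 0.3, 3.6, 0, 1]],
  ],
)

```text
time: 3.4
tool_pos: [0.5155, 0.0068, 0.2247]
ee_rot: [-3.141, 0.0, 1.572]
wrist_force: [-2.0, -0.5, 0.5]
width: 0.0007
finger_force: 0.7
```

Call:
apply_moves(
  moves=[
    [[0, 0.1, 0, 0, 1], [0, 0.2, 0, 0, 1], [0, 0.25, 0, 0, 1], [0, 0.3, 0, 0, 1], [0, 0.35, 0, 0, 1], [0, 0.4, 0, 0, 1], [0, 0.4, 0, 0, 1]],
  ],
)

```text
time: 4.28
tool_pos: [0.5343, 0.0069, 0.2245]
ee_rot: [-3.138, 0.0, 1.573]
wrist_force: [-5.3, 0.6, 2.6]
width: 0.0005
finger_force: 2.6
```

Call:
apply_moves(
  moves=[
    [[0, 0.05, 0, 0, 1], [0, 0.1, 0, 0, 1], [0, 0.1, 0, 0, 1], [0, 0.1, 0, 0, 1]],
  ],
)

```text
time: 4.78
tool_pos: [0.5369, 0.0076, 0.2245]
ee_rot: [-3.129, -0.002, 1.573]
wrist_force: [-15.0, 1.9, 11.2]
width: 0.0006
finger_force: 7.8
```

```bash
python3 - <<'E'
from h import *
s=snap("wrist"); cv2.imwrite("pics/w2.png",s["image"][:,:,::-1]); print(telemetry.get_obs()["wrist_force"])
E
```

```text
[-14.78899986   2.02796034  11.51787593]
```

View pics/w2.png

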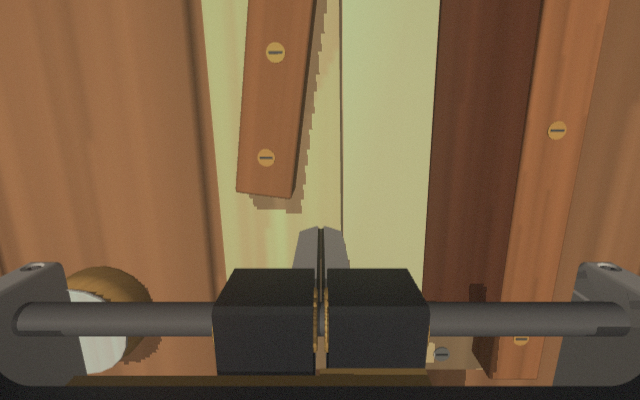

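The maple now sits flush against the walnut: its left edge is at col 341–343, the seam at col 427–440, and the cleat mouth corner at (292,198). I'll measure from this closer view, retreat, and go to the wedge.

```bash
python3 - <<'E'
from h import *
s=snap("wrist")
for n,u,v,z in [("cleat mouth",292,198,.043),("cleat up",315,0,.043),("maple- low",343,220,.043),("maple- up",341,10,.043),("seam low",427,220,.043),("seam up",440,10,.043),("fence in low",500,330,.043),("fence in up",541,10,.043),("fence out",556,330,.043),("fence out up",605,10,.043)]:
    print(n,plane(s,u,v,z).round(4))
units([.50,-.03,.405]); 
t=snap("top"); hsv=cv2.cvtColor(t["image"],cv2.COLOR_RGB2HSV)
m=((hsv[...,0]<4)|(hsv[...,0]>176))&(hsv[...,1]>180)&(hsv[...,2]>90)
m[:,:380]=0;m[:,450:]=0;v,u=np.nonzero(m);print(len(u),plane(t,u.mean(),v.mean(),.03))
E
```

```text
cleat mouth [0.5193 0.0384 0.043 ]
cleat up [0.5319 0.132  0.043 ]
maple- low [0.5467 0.0263 0.043 ]
maple- up [0.5438 0.1279 0.043 ]
seam low [0.5919 0.0265 0.043 ]
seam up [0.5893 0.1278 0.043 ]
fence in low [ 0.6407 -0.0415  0.043 ]
fence in up [0.6354 0.1277 0.043 ]
fence out [ 0.6734 -0.0412  0.043 ]
fence out up [0.6644 0.1276 0.043 ]
pos [0.5369 0.0076 0.2246] rpy [-1.793e+02 -9.000e-02  9.013e+01] units [-0.744 -0.785 -3.601] turn 0 t 4.88
31 [ 0.5205339  -0.40390388  0.03      ]
```

Call:
apply_moves(
  moves=[
    [[0, -0.2, 0, 0, 1], [0, -0.4, 0, 0, 0.95], [0, -0.4, -1, 0, 0.8], [-0.5, -0.4, -2, 0, 0], [-1.5, -0.4, -3, 0.5, 0], [-2.75, -0.4, -4, 1.0, 0], [-4.0, -0.4, -4, 1.0, 0], [-5.2, -0.4, -4, 1.0, 0], [-6.4, -0.4, -4, 1.0, 0], [-6.4, -0.4, -4, 1.0, 0]],
  ],
)

```text
time: 6.18
tool_pos: [0.5197, -0.3166, 0.424]
ee_rot: [3.141, 0.001, 1.393]
wrist_force: [0.2, 0.7, -0.0]
width: 0.0814
finger_force: 0.0
```

Call:
apply_moves(
  moves=[
    [[-1, 0, 0, 0, 0], [-1, 0, 0, 0, 0], [-1, 0, 0, 0, 0], [-1, 0, 0, 0, 0]],
  ],
)

```text
time: 6.68
tool_pos: [0.5122, -0.3608, 0.4251]
ee_rot: [3.141, -0.0, 1.4]
wrist_force: [0.1, -0.5, 0.3]
width: 0.0942
finger_force: 0.0
```

```bash
python3 - <<'E'
from h import *
s=snap("wrist","w3.png"); units([.5,-.4,.4],90+31)
E
```

```text
pos [ 0.5122 -0.3609  0.4252] rpy [179.96   0.    80.2 ] units [-0.813 -0.108  0.503] turn -4.08 t 6.72
```

View pics/w3.png

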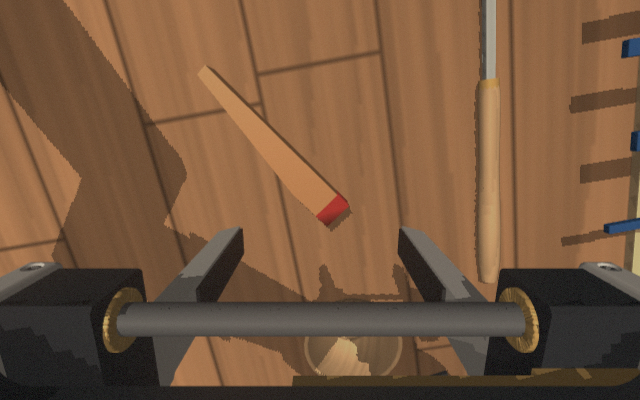

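The wedge runs from its tip at (204,69) to the red butt at about (334,210), and the fingers are open and clear of the gouge at col 489. Now I'll segment it to get its pose.

```bash
cat > wd.py <<'E'
from h import *
def wedge(s,z,roi=(400,640)):
    hsv=cv2.cvtColor(s["image"],cv2.COLOR_RGB2HSV); h,sa,v=[hsv[...,i].astype(int) for i in range(3)]
    red=(((h<5)|(h>175))&(sa>170)&(v>120)).astype(np.uint8)
    return hsv,red
E
python3 - <<'E'
from wd import *
s=snap("wrist"); hsv,red=wedge(s,.03)
v,u=np.nonzero(red); print(len(u),u.min(),u.max(),v.min(),v.max())
x0,y0=u.mean(),v.mean(); print("red",x0,y0)
for p in [(333,208),(340,214),(300,180),(250,115),(208,70),(298,200),(280,200),(200,100)]: print(p,hsv[p[1],p[0]])
V=hsv[...,2][red>0]; print(np.histogram(V,8))
# wedge top mask seeded floodfill
m=np.zeros((402,642),np.uint8); im=cv2.GaussianBlur(s["image"],(3,3),0)
cv2.floodFill(im.copy(),m,(280,160),(0,0,0),(5,5,5),(5,5,5),4|cv2.FLOODFILL_MASK_ONLY|(255<<8)); m=m[1:-1,1:-1]
br=red&(hsv[...,2]>=np.median(V)-25); full=((m>0)|(br>0)).astype(np.uint8)
c=max(cv2.findContours(full,0,2)[0],key=cv2.contourArea); print((m>0).sum(),cv2.contourArea(c))
ap=cv2.approxPolyDP(c,2.5,True)[:,0]
for p in ap: print(p,plane(s,*p,.03)[:2].round(4))
E
```

```text
409 317 347 192 220
red 332.88264058679704 208.50611246943765
(333, 208) [  2 182 168]
(340, 214) [  9 145 111]
(300, 180) [ 13 143 187]
(250, 115) [ 14 137 190]
(208, 70) [ 15 132 191]
(298, 200) [ 14 136 157]
(280, 200) [ 13 133 132]
(200, 100) [ 14 138 159]
(array([ 20,  20,  28,  22,  26,  37,  50, 206]), array([121.   , 127.375, 133.75 , 140.125, 146.5  , 152.875, 159.25 ,
       165.625, 172.   ]))
3878 3725.5
[203  67] [ 0.4058 -0.2138]
[198  75] [ 0.3981 -0.221 ]
[291 191] [ 0.4746 -0.3693]
[316 213] [ 0.4998 -0.4022]
[334 194] [ 0.5258 -0.382 ]
```

Call:
apply_moves(
  moves=[
    [[-0.6, 0.08, 0.5, -1, 0], [-0.6, 0.08, 1.0, -2, 0], [-0.6, 0.08, 1.5, -3, 0], [-0.6, 0.08, 2.0, -4, 0], [-0.6, 0.08, 2.4, -4.53, 0], [-0.6, 0.08, 2.6, -4.53, 0], [-0.6, 0.08, 2.6, -4.53, 0], [-0.6, 0.08, 2.6, -4.53, 0]],
  ],
)

```text
time: 7.78
tool_pos: [0.5109, -0.3926, 0.296]
ee_rot: [3.141, 0.002, 2.188]
wrist_force: [0.4, 0.4, 0.7]
width: 0.0939
finger_force: 0.0
```

```bash
python3 - <<'E'
from wd import *
s=snap("wrist","w4.png"); units([.511,-.391,.206],125.5)
hsv,red=wedge(s,.03); v,u=np.nonzero(red); print(len(u),u.mean(),v.mean(),plane(s,u.mean(),v.mean(),.03))
E
```

```text
pos [ 0.5108 -0.3927  0.2962] rpy [1.7997e+02 1.4000e-01 1.2537e+02] units [0.031 0.021 1.804] turn -0.013 t 7.83
908 324.37224669603523 222.64537444933922 [ 0.5204744  -0.40085961  0.03      ]
```

View pics/w4.png

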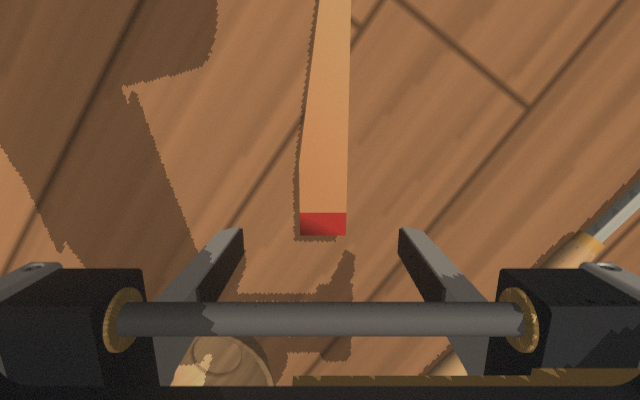

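The wedge lies straight along the tool axis between the fingers, with the butt end at (300–347, 213–236). Its position agrees between the two heights, so I'll descend and grip.

Call:
apply_moves(
  moves=[
    [[0.03, 0.02, 1.0, 0, 0], [0.03, 0.02, 1.8, 0, 0], [0.03, 0.02, 1.8, 0, 0], [0.03, 0.02, 1.8, 0, 0.5], [0.03, 0.02, 1.8, 0, 1], [0.03, 0.02, 1.8, 0, 1], [0.03, 0.02, 1.8, 0, 1], [0.03, 0.02, 1.8, 0, 1], [0.03, 0.02, 1.8, 0, 1], [0.03, 0.02, 1.8, 0, 1]],
  ],
)

```text
time: 9.07
tool_pos: [0.5105, -0.3908, 0.2047]
ee_rot: [3.141, 0.0, 2.188]
wrist_force: [0.1, 1.1, 0.2]
width: 0.038
finger_force: 30.0
```

Call:
apply_moves(
  moves=[
    [[0, 0, 0, 0, 1], [0, 0, 0, 0, 1], [0, 0, -0.6, 0, 1], [0, 0, -1.0, 0, 1], [0, 0, -1.0, 0, 1]],
  ],
)

```text
time: 9.7
tool_pos: [0.511, -0.3913, 0.2573]
ee_rot: [3.141, 0.005, 2.188]
wrist_force: [0.3, 1.1, -0.9]
width: 0.0378
finger_force: 30.0
```

```bash
python3 - <<'E'
from wd import *
yaw=.015; R=np.array([[np.cos(yaw),-np.sin(yaw)],[np.sin(yaw),np.cos(yaw)]])
units([.5,-.25,.258],90+np.degrees(yaw))
E
```

```text
pos [ 0.511  -0.3913  0.2573] rpy [179.95   0.3  125.39] units [ 2.431  1.458 -0.025] turn 3.453 t 9.7
```

Call:
apply_moves(
  moves=[
    [[0, 0, -0.86, 0, 1], [0.6, 0.5, -0.86, 0.9, 1], [1.2, 1.0, -0.86, 1.8, 1], [1.8, 1.5, -0.86, 2.6, 1], [2.4, 2.0, -0.86, 3.2, 1], [2.61, 2.23, -0.86, 3.42, 1], [2.61, 2.23, -0.86, 3.42, 1], [2.61, 2.23, -0.86, 3.42, 1], [2.61, 2.23, -0.86, 3.42, 1]],
  ],
)

```text
time: 10.82
tool_pos: [0.5256, -0.2208, 0.2973]
ee_rot: [-3.141, 0.0, 1.591]
wrist_force: [-0.3, -0.0, -1.9]
width: 0.0378
finger_force: 30.0
```

```bash
python3 - <<'E'
from wd import *
s=snap("wrist","w5.png"); units([.526,-.22,.30],91.2)
E
```

```text
pos [ 0.5256 -0.2207  0.2974] rpy [-1.7998e+02  1.0000e-02  9.1130e+01] units [ 0.015  0.008 -0.051] turn -0.007 t 10.88
```

View pics/w5.png

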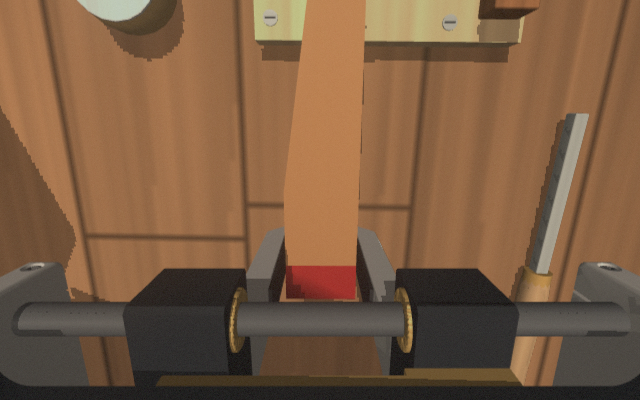

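The wedge is held straight. The jig's -y base edge runs from about (255,40) to (521,43), and the wedge's +x edge from (356,262) to (365,0). From these I'll work out the relative yaw.

```bash
python3 - <<'E'
from wd import *
s=snap("wrist"); g=cv2.cvtColor(s["image"],cv2.COLOR_RGB2GRAY).astype(float)
pts=[]
for u in list(range(262,300,3))+list(range(372,515,4)):
    col=cv2.GaussianBlur(g[20:60,u-1:u+2],(1,3),0).mean(1); d=np.diff(col); pts.append(plane(s,u,20+np.argmin(d)+.5,.018)[:2])
pts=np.array(pts); k=np.polyfit(pts[:,0],pts[:,1],1); r=pts[:,1]-np.polyval(k,pts[:,0]); ok=abs(r)<.004
k=np.polyfit(pts[ok,0],pts[ok,1],1); print("jig yaw",k[0],ok.sum(),"y at .57",np.polyval(k,.57))
for n,u,v,z in[("BL",255,41,.018),("BR",521,44,.018),("wBx",356,262,.1226),("wTx",365,2,.1226),("end",320,297,.1226)]: print(n,plane(s,u,v,z).round(4))
E
```

```text
jig yaw 0.009773021857249695 49 y at .57 -0.09189688895459378
BL [ 0.4737 -0.0936  0.018 ]
BR [ 0.6749 -0.092   0.018 ]
wBx [ 0.5445 -0.2235  0.1226]
wTx [ 0.5427 -0.0993  0.1226]
end [ 0.5256 -0.245   0.1226]
```

Call:
apply_moves(
  moves=[
    [[-0.4, 0, 0, 0, 1], [-0.4, 0, 0.8, 0, 1], [-0.4, 0, 1.3, 0, 1], [-0.4, 0, 1.46, 0, 1], [-0.4, 0, 1.48, 0, 1], [-0.4, 0, 1.48, 0, 1], [-0.4, 0, 1.48, 0, 1]],
  ],
)

```text
time: 11.8
tool_pos: [0.5267, -0.2401, 0.2251]
ee_rot: [3.139, 0.001, 1.592]
wrist_force: [-0.9, -0.2, -0.4]
width: 0.0377
finger_force: 30.0
```

Call:
apply_moves(
  moves=[
    [[0.3, 0, 0, 0, 1], [0.6, 0, 0, 0, 1], [0.9, 0, 0, 0, 1], [1.2, 0, 0, 0, 1], [1.5, 0, 0, 0, 1], [1.8, 0, 0, 0, 1], [2.0, 0, 0, 0, 1], [2.0, 0, 0, 0, 1]],
  ],
)

```text
time: 12.8
tool_pos: [0.5242, -0.1391, 0.2237]
ee_rot: [-3.142, 0.0, 1.593]
wrist_force: [0.0, -0.5, -0.9]
width: 0.0379
finger_force: 30.0
```

Call:
apply_moves(
  moves=[
    [[0.2, 0.03, 0.02, 0, 1], [0.4, 0.06, 0.02, 0, 1], [0.6, 0.08, 0.02, 0, 1], [0.8, 0.11, 0.02, 0, 1], [1.0, 0.13, 0.02, 0, 1], [1.1, 0.14, 0.02, 0, 1], [1.1, 0.14, 0.02, 0, 1]],
  ],
)

```text
time: 13.68
tool_pos: [0.5299, -0.084, 0.2227]
ee_rot: [-3.141, -0.001, 1.592]
wrist_force: [-1.4, 1.7, 1.4]
width: 0.0378
finger_force: 30.0
```

Call:
apply_moves(
  moves=[
    [[0.08, 0.01, 0, 0, 1], [0.16, 0.01, 0, 0, 1], [0.24, 0.01, 0, 0, 1], [0.24, 0.01, 0, 0, 1]],
  ],
)

```text
time: 14.18
tool_pos: [0.5298, -0.0733, 0.2227]
ee_rot: [-3.14, 0.002, 1.591]
wrist_force: [-3.9, -2.3, 1.4]
width: 0.0379
finger_force: 30.0
```

Call:
apply_moves(
  moves=[
    [[0.06, 0, 0, 0, 1], [0.12, 0, 0, 0, 1], [0.16, 0, 0, 0, 1], [0.16, 0, 0, 0, 1]],
  ],
)

```text
time: 14.68
tool_pos: [0.5295, -0.0668, 0.2227]
ee_rot: [-3.139, 0.005, 1.589]
wrist_force: [-4.6, -9.0, 0.7]
width: 0.0379
finger_force: 30.0
```

Call:
apply_moves(
  moves=[
    [[0.04, 0, 0, 0, 1], [0.08, 0, 0, 0, 1], [0.08, 0, 0, 0, 1], [0.08, 0, 0, 0, 1]],
  ],
)

```text
time: 15.18
tool_pos: [0.5295, -0.065, 0.2229]
ee_rot: [-3.139, 0.012, 1.589]
wrist_force: [-4.9, -15.2, 0.9]
width: 0.0377
finger_force: 30.0
```

```bash
python3 - <<'E'
from wd import *
s=snap("wrist","w6.png"); o=telemetry.get_obs(); print(o["wrist_force"].round(1),o["tool_pos"])
E
```

```text
[ -4.2 -16.7   0.9] [ 0.52949719 -0.06500406  0.22287112]
```

View pics/w6.png

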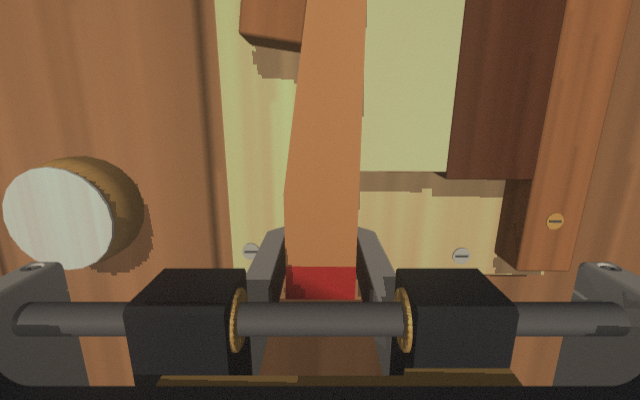

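The wedge is jammed: its tip is about 68 mm past the jig centre, strips and fence are closed up, and the fingers clear the maple end (row 170 against fingers at 230). I'll hold briefly, then hand in.

Call:
apply_moves(
  moves=[
    [[0, 0, 0, 0, 1], [0, 0, 0, 0, 1], [0, 0, 0, 0, 1], [0, 0, 0, 0, 1], [0, 0, 0, 0, 1], [0, 0, 0, 0, 1]],
  ],
)

```text
time: 15.98
tool_pos: [0.5295, -0.065, 0.2228]
ee_rot: [-3.139, 0.012, 1.589]
wrist_force: [-5.3, -16.3, 0.2]
width: 0.0376
finger_force: 30.0
```

```bash
python3 - <<'E'
from h import *
s=snap("wrist")
for n,u,v,z in [("map end L",364,170,.043),("map up L",365,5,.043),("wal seam",447,174,.043),("seam up",462,5,.043),("fence base low",505,180,.018),("fence top low",531,180,.043),("fence up",565,5,.043)]: print(n,plane(s,u,v,z).round(4))
o=telemetry.get_obs(); f=o["wrist_force"]; print(f.round(1),o["tool_pos"])
if 10<-f[1]<25: print(ticket.close_job())
E
```

```text
map end L [ 0.5505 -0.0207  0.043 ]
map up L [0.547  0.0543 0.043 ]
wal seam [ 0.5933 -0.0221  0.043 ]
seam up [0.5907 0.055  0.043 ]
fence base low [ 0.6385 -0.0296  0.018 ]
fence top low [ 0.637  -0.0245  0.043 ]
fence up [0.637  0.0558 0.043 ]
[ -4.8 -16.5   0.4] [ 0.52949649 -0.06502188  0.22286296]
the job is handed in; nothing more can be done
None
```

I pushed the maple back flush, slid the wedge in until it jammed, and handed the job in at about 16 s, still gripping and pushing with a steady 16 N; the hand-in returned no verdict. My last measurements put the wedge's thin end about 68 mm past the jig's centre, with the strips closed up to the fence to within about a millimetre of camera error.

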